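# Hang a glued headband under the curing lamp and switch it on

## Task

The stones on the headband have just been glued: lift it off its wooden stand and hang it, crown up, over the middle of the steel bar under the curing lamp, squarely across the bar, with one leg on each side. Once it hangs there and you have let go, swing the lamp switch lever fully over, away from the side it leans to. Don't let the headband touch the bench or anything loose, and leave everything else on the bench where it is.

Things in the scene. Friction and masses are not known exactly. Their poses are not given: they have to be found in the camera images.
- headband: Rigid black headband, an arch crown up, legs down, small clear stones along its crown. Strip 25 mm wide (along its y), 4 mm thick, bent in its x-z plane: half circle of inner radius 55 mm about a centre 35 mm above the origin, then straight legs 35 mm down. 118 mm wide, 94 high, 60 g. Origin midway between leg tips. Grasp across the 25 mm width, beside the crown, as the bar goes under it.
- crown (a point): Middle of the headband's crown on the underside of the strip, 90 mm above the headband's origin; this is what comes to rest on the stand or bar.
- stand: Fixed wooden stand that carries the headband at the start: base 90 x 80 x 14 mm, upright plate 12 mm thick (along its y) and 100 mm wide (x), its top a half circle of radius 50 mm that peaks 130 mm above the bench. Origin on the bench under its middle. The headband straddles the plate, leg tips 40 mm above the bench.
- station: Fixed curing station: base plate 110 x 340 x 12 mm, two posts 16 mm thick, 300 mm apart along its y, a steel bar between them, and a lamp on top right above the bar: underside 380 mm above the bench, 70 mm deep (x -35 to 35 mm), 340 long. A tool pointing straight down does not fit: come in tilted. Origin on the bench under the bar's middle; -x faces the robot.
- bar (a point): Middle of the steel bar, on its axis, 160 mm above the bench; the bar is 12 mm thick and 300 mm long, along the station's y; axes as the station's.
- switch_base: The lamp switch's grey block on the bench, 70 x 50 x 25 mm, fixed. Origin under its middle. The lever swings in its x-z plane about a hinge 22 mm above the origin, from its -x side to its +x side.
- switch (a joint): Angle of the lamp switch lever in rad: about 0 to 0.2 at the start (off, leaning 0.5 rad to the block's -x side at 0), 0.5 is upright, 1.0 is fully over to the +x side (on). It stays where it is left; moving it takes about 1 N at the tip.
- switch_tip (a point): Centre of the lever's black ball knob (26 mm across), 80 mm from the hinge; the lever itself is a 10 mm rod.
- tape_roll: a black roll of tape lying flat, 84 mm across, 25 high; bystander, loose, origin at its underside's middle
- bangle: a brass bangle lying flat, 68 mm across, 14 high; bystander, loose, origin at its underside's middle
- bottle: a clear water bottle, 66 mm across, 210 high; bystander, loose, origin at its underside's middle
- mug: a white mug, 80 mm across, 95 high; bystander, loose, origin at its underside's middle
- screwdriver: a screwdriver lying on the bench, 170 mm long; bystander, loose, origin at its underside's middle
- jar: a glass jar with a metal lid, 60 mm across, 70 high; bystander, loose, origin at its underside's middle
- glue: a small black glue bottle, 36 mm across, 85 high; bystander, loose, origin at its underside's middle
Mind the look-alikes: they are no part of the job. Leave any pink look-alike of the headband alone.

How it is judged:
On the way, in this order (a step that is already met when the one before it is completed fails the run):
1. the headband hangs over the middle of the bar, let go and still (x of crown in the frame of bar between -0.025 and 0.025 m and y of crown in the frame of bar between -0.045 and 0.045 m and z of crown in the frame of bar between -0.004 and 0.014 m and angle between headband's own z axis and vertical below 0.4 rad and angle between the y axis of headband and the y axis of station, either way round below 0.3 rad and contact force between headband and station above 0.1 N and contact force between headband and the fingers below 0.05 N and linear speed of headband below 0.05 m/s), for 0.2 s.
2. the lamp switch lever is fully over (value of joint switch above 0.85 rad), for 0.2 s.
At the end, for the whole second after the job is handed in: The headband hangs crown up on the bar, at rest and released: crown within 25 mm of the bar across it and 45 mm of the bar's middle along it, tilted under 0.4 rad, square across the bar within 0.3 rad; the switch lever is past 0.85 rad (all of step 1 and value of joint switch above 0.85 rad); the robot touches nothing.
It fails at once if the headband touches the bench or a loose thing (contact force between headband and table above 0.05 N or contact force between headband and tape_roll above 0.05 N or contact force between headband and bangle above 0.05 N or contact force between headband and bottle above 0.05 N or contact force between headband and mug above 0.05 N or contact force between headband and screwdriver above 0.05 N or contact force between headband and jar above 0.05 N or contact force between headband and glue above 0.05 N).
It fails at once if a bystander is moved more than 40 mm (distance of any of tape_roll, bangle, bottle, mug, screwdriver, jar, glue from where it was at the start of the episode above 0.04 m).
It fails at once if a bystander is knocked over (angle between any of tape_roll, bangle, bottle, mug, jar, glue's own z axis and vertical above 0.5 rad).
It also fails if it takes over 64 s, if anything falls off the work surface, if the arm or the gripper's body presses on something with over 40 N, if the wrist force passes 120 N, or if a joint passes its speed limit or range.

## Robot

A 7-joint arm with a two-finger parallel gripper is mounted at the origin on the work surface. World frame = base frame: x ahead of the robot, y to its left, z up, the work surface at z = 0. Lengths are in m, angles in rad, forces in N, time in s.
With the tool pointing down it reaches from about 0.35 to 0.9 m from the base axis. Payload 7.2 kg.
Tool frame: the origin (TCP) lies between the finger pads, 19 mm behind the fingertips; this is the grasp point; z points along the fingers, y is the line along which they close (so a half turn about z gives the same grasp; the last joint's range is limited). The gripper opens to 88 mm and grips with 3 to 60 N. Pads are 20 mm wide; open, the fingers measure 115 mm over their backs; the gripper's body (75 mm by 178 mm) begins 61 mm behind the grasp point.
Start: joints at [-1.401, 0.411, -0.013, 1.596, 0.006, 1.134, -0.082], TCP at [0.147, 0.607, 0.241] pointing down, gripper open.
Joint ranges: [-2.95, 2.95], [-0.29, 1.99], [-1.47, 1.44], [0.14, 2.54], [-1.03, 4.17], [0.13, 1.85], [-2.86, 2.86]. Speed limits (rad/s): [2.39, 2.39, 3.01, 3.01, 3.14, 3.14, 3.14].

## Interface

Orientations are given as a unit quaternion [x, y, z, w].
In Python, from station import get_state, get_image, finish_job gives the robot as it stands.
- The arm moves only by the tool step_arm, never from a script. Its argument "targets" is one flat list of numbers, 4 for each row, row after row: the shift along the tool's x, y, z in cm, then the turn about the tool's z in rad. In form: [dx, dy, dz, roll, dx, dy, dz, roll, ...]. A call has exactly 8 rows; each row shifts and turns the commanded pose from where the row before left it, along the tool's axes as they then stand; what a row does not reach is not made up. A row lasts 1/10 s, in which the tool goes at most 50 mm and 8.59 degrees, less where a joint would pass 70% of its speed; a pose out of reach is approached as far as the arm can. A call is refused whole if a number of a shift passes 5 or a number of a turn 0.15, either way. A call with a gripper value outside its range is refused whole. "gripper" is the opening, from -1 (shut) to 1 (fully open), set as the call begins (left out, the last holds). The fingers move at their own pace and stop on an object; "squeeze" is the grip in N (left out, the last holds). Time passes only in rows, so rows that do not move let the fingers close, or fill a call up. It gives the time, the measured TCP pose, the force, the opening and the grip force at its end, in the units of the state.
- get_state(): the state, without advancing time (a new reading comes with each control period).
- get_image(name): name is "scene" or "side" or "wrist"; returns a dict with "image" (400x640x3 uint8, blue, green, red), "fx", "fy", "cx", "cy" (pixels), "k1" (the pictures are not rectified: a ray, as slopes to the right and down, at radius r is drawn at 1 + k1 r^2 times it, then the intrinsics apply), "eye" and "orientation" of the camera in the world; the wrist camera has in their place "T_tool_cam" (4x4, takes a point from camera to tool coordinates, whose origin is the TCP and whose axes are the flange's). Camera axes: x right, y down, z forward; pixel columns grow to the right and rows downward; lengths in m; the calibration is good to about 2 mm. A picture is of the moment at which its call begins: read the wrist's pose just before it. There is no depth.
- finish_job(): hands the job in; it is judged then, once.
The state is a dict: "t": time; "q": joint angles; "qvel": joint speeds; "joint_torque": joint torques, N m; "eef_pos": TCP position; "ee_rot": TCP orientation; "force": force on the tool from outside, world axes, zero at the start; "ft_torque": the same for the moment, N m; "opening": finger opening in m; "finger_force": force on a finger pad.
Only numpy, scipy, OpenCV 4.12 (cv2) and the standard library are available. Lean on these libraries where they do the work, as an engineer would, in place of code of your own. Each camera call takes 0.05 s, during which the arm holds its last target. There are 200 camera calls.

## Working session

There is one attempt and no reset: what is moved stays moved. The work goes in short steps, Python scripts to look and compute and a tool call to move; the robot and the scene stay as the last step left them, time stands still between calls to the robot, and variables do not carry over. Pictures are saved under pics/ and viewed, at most 10 in all, crops included, and the job is handed in when it is done.

Besides the shell and the picture viewer there is one more tool, called after ">>>" as name(argument=value, ...) on one line, values as JSON. step_arm: Moves the arm, as the interface text tells. Its arguments: {"type":"object","properties":{"targets":{"type":"array","items":{"type":"number"}},"gripper":{"type":"number"},"squeeze":{"type":"number"}},"required":["targets"]}

```bash
ls; mkdir -p pics; python3 - <<'E'
from station import *
import cv2,pickle
s=get_state();print(s)
for n in ["scene","side","wrist"]:
    d=get_image(n);cv2.imwrite(f"pics/{n}0.png",d["image"]);pickle.dump(d,open(f"{n}0.pkl","wb"))
    print({k:v for k,v in d.items() if k!="image"})
E
```

```text
pics
{'t': 0.0, 'q': array([-1.40117012,  0.41189046, -0.01271639,  1.59703984,  0.00557825,
        1.13429874, -0.08218927]), 'qvel': array([ 6.35428375e-04, -1.02261616e-04, -2.53293183e-04, -6.14578798e-07,
        2.19399769e-03, -5.77265818e-04, -1.07096957e-04]), 'joint_torque': array([-2.35874559e-04, -5.87947547e+01,  6.41678218e-01, -2.91081619e+01,
       -5.37818531e-02,  1.81762286e-02,  1.53483002e-04]), 'eef_pos': array([0.14716184, 0.60693643, 0.24051663]), 'ee_rot': array([ 1.18618058e-01,  9.92939633e-01, -7.99066118e-04, -4.90404509e-05]), 'force': array([-0.0525818 , -0.43737774, -0.47860096]), 'ft_torque': array([-0.04140731,  0.00212717, -0.04586416]), 'finger_force': 0.0, 'opening': 0.08758948783576014}
{'fx': 436.8071712782143, 'fy': 436.8071712782143, 'cx': 308.6964750090683, 'cy': 195.08012123088335, 'k1': -0.03410449346627226, 'eye': array([ 1.22253261, -0.24230959,  1.11549583]), 'orientation': array([ 0.77856917,  0.54482428, -0.1825686 , -0.25231977])}
{'fx': 397.5274304191431, 'fy': 397.5274304191431, 'cx': 318.4546091597399, 'cy': 195.87471149897206, 'k1': -0.05544108074638443, 'eye': array([ 0.46994475, -0.7895346 ,  1.00657917]), 'orientation': array([ 0.93088573, -0.02813968,  0.01867702, -0.36374591])}
{'fx': 277.84190494975354, 'fy': 277.84190494975354, 'cx': 320.95198847090427, 'cy': 200.11799372056586, 'k1': -0.015687091253696803, 'T_tool_cam': array([[ 8.52592780e-04, -9.54461334e-01, -2.98333430e-01,
         8.35008018e-02],
       [ 9.99999091e-01,  5.02076933e-04,  1.25154927e-03,
         1.52561851e-03],
       [-1.04476905e-03, -2.98334226e-01,  9.54460894e-01,
        -1.43766676e-01],
       [ 0.00000000e+00,  0.00000000e+00,  0.00000000e+00,
         1.00000000e+00]])}
```

View pics/scene0.png

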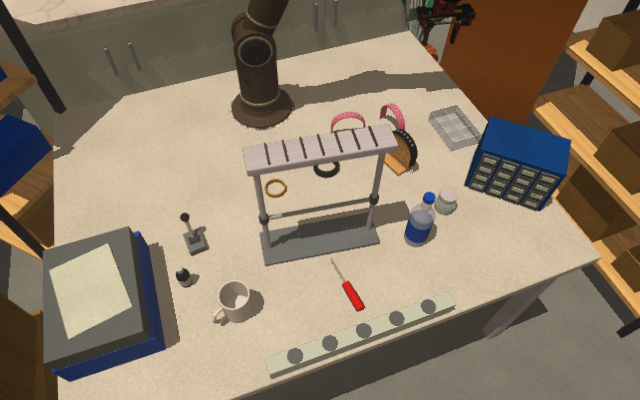

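View pics/side0.png

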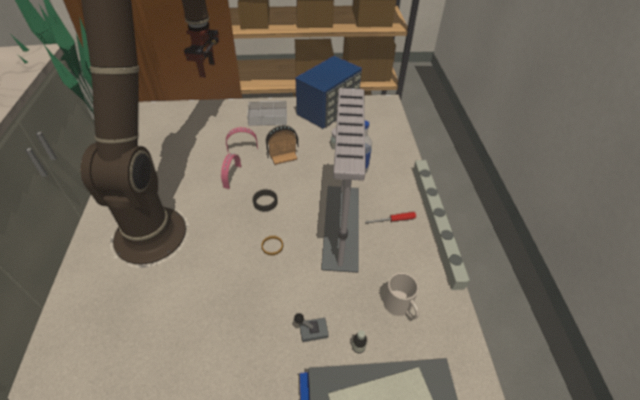

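The scene picture shows the station (base centre near 320,240), the headband on its stand (400,148), and the switch (190,238), leaning to upper-left. The side picture has the headband at (282,140), the bar at about (345,200) and the switch at (310,328). I'll enlarge these.

```bash
cat > h.py <<'E'
import numpy as np,cv2,pickle
from scipy.spatial.transform import Rotation as R
def pose(d,s=None):
    if "eye" in d: return np.array(d["eye"]),R.from_quat(d["orientation"]).as_matrix()
    T=np.eye(4);T[:3,:3]=R.from_quat(s["ee_rot"]).as_matrix();T[:3,3]=s["eef_pos"];T=T@d["T_tool_cam"];return T[:3,3],T[:3,:3]
def proj(d,P,s=None):
    e,M=pose(d,s);p=(np.atleast_2d(P)-e)@M;u=p[:,:2]/p[:,2:];u=u*(1+d["k1"]*(u**2).sum(1,keepdims=True))
    return u*d["fx"]+[d["cx"],d["cy"]]
def ray(d,px,s=None):
    e,M=pose(d,s);v=(np.array(px,float)-[d["cx"],d["cy"]])/d["fx"];u=v.copy()
    for _ in range(10): u=v/(1+d["k1"]*(u@u))
    r=M@np.r_[u,1];return e,r/np.linalg.norm(r)
def atz(d,px,z,s=None):
    e,r=ray(d,px,s);return e+r*(z-e[2])/r[2]
def tri(*obs):
    A=np.zeros((3,3));b=np.zeros(3)
    for d,px in obs:
        e,r=ray(d,px);Q=np.eye(3)-np.outer(r,r);A+=Q;b+=Q@e
    return np.linalg.solve(A,b)
def crop(d,x,y,w,h,k):
    c=cv2.resize(d["image"][y:y+h,x:x+w],None,fx=k,fy=k,interpolation=cv2.INTER_CUBIC)
    for i in range(0,w,10): cv2.putText(c,str(x+i),(i*k,8),0,.3,(0,0,255),1);cv2.line(c,(i*k,10),(i*k,14),(0,0,255),1)
    for i in range(0,h,10): cv2.putText(c,str(y+i),(0,i*k+4),0,.3,(255,0,0),1)
    return c
def load(n): return pickle.load(open(n+".pkl","rb"))
E
python3 - <<'E'
from h import *
a,b=load("scene0"),load("side0")
t=np.hstack([crop(a,375,110,50,70,8),crop(b,258,115,50,70,8)])
cv2.imwrite("pics/c1.png",t)
t=np.hstack([crop(a,175,205,50,60,6),crop(b,285,305,50,60,6)])
u=np.hstack([crop(a,250,180,150,90,4),])
cv2.imwrite("pics/c2.png",np.vstack([np.pad(t,((0,0),(0,0),(0,0))),u][:2]) if t.shape[1]==u.shape[1] else t)
print(t.shape,u.shape)
E
```

```text
(360, 600, 3) (360, 600, 3)
```

View pics/c1.png

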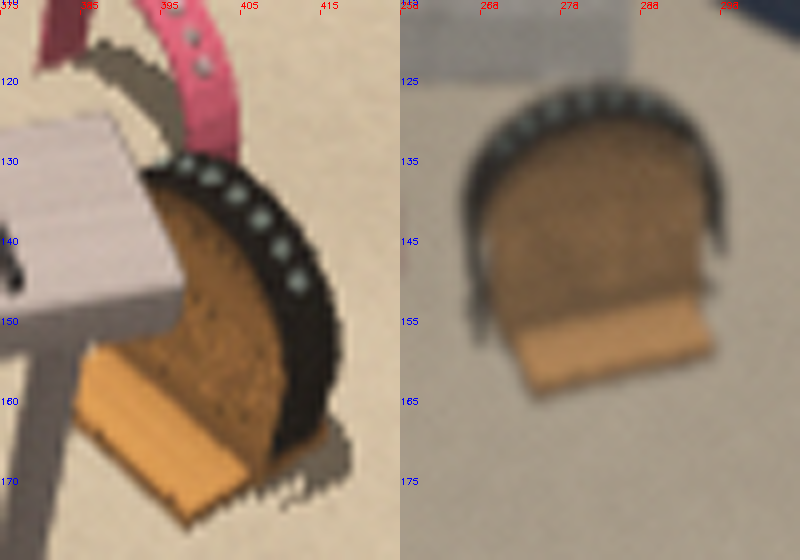

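```bash
python3 - <<'E'
from h import *
a,b=load("scene0"),load("side0")
u=crop(a,250,180,150,90,4)
t=np.hstack([crop(a,175,205,37,40,4),crop(b,285,305,50,40,4)])
w=crop(b,310,80,60,200,3)
left=np.vstack([u,np.pad(t,((0,0),(0,600-t.shape[1]),(0,0)))])
left=np.pad(left,((0,600-left.shape[0]),(0,0),(0,0)))
cv2.imwrite("pics/c3.png",np.hstack([left,w]))
print(left.shape,w.shape)
E
```

```text
(600, 600, 3) (600, 180, 3)
```

View pics/c3.png

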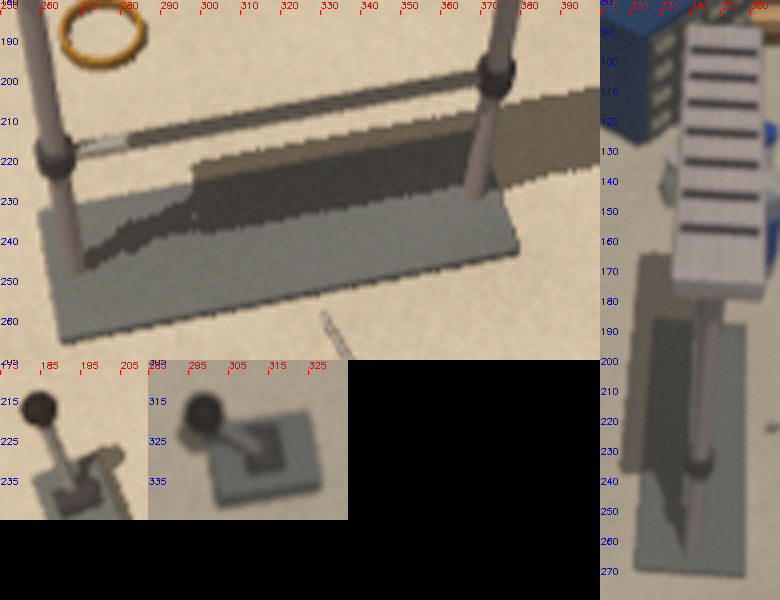

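The first crop shows the headband straddling the stand. Its base corners are at scene (398.5,176) and (416,163.8), and side (275.5,165) and (297,159.5). The second crop gives the bar collars at scene (264,218) and (373,199), and the knob at scene (184.5,217) and side (298.8,318.3).

```bash
cat > fit.py <<'E'
from h import *
from scipy.optimize import least_squares
A,B=load("scene0"),load("side0")
def fit(name,obs,x0):
    W=lambda p,l:np.r_[p[0]+np.cos(p[2])*l[0]-np.sin(p[2])*l[1],p[1]+np.sin(p[2])*l[0]+np.cos(p[2])*l[1],l[2]]
    f=lambda p:np.concatenate([proj(d,W(p,l))[0]-px for d,l,px in obs])
    r=least_squares(f,x0,loss="soft_l1");print(name,r.x.round(4),r.fun.reshape(-1,2).round(1).tolist());return r.x
st=fit("stand",[(B,(-.045,-.04,0),(275.5,164.9)),(B,(.045,-.04,0),(297.1,159.7)),(A,(.045,-.04,0),(398.5,176)),(A,(.045,.04,0),(416,163.75)),
 (A,(.057,-.0125,.04),(409.1,167.5)),(A,(.059,.0125,.04),(415.6,163)),(B,(-.058,-.0125,.04),(268,157.5))],[.35,.3,.2])
sn=fit("station",[(B,(-.055,-.17,0),(321.7,270.5)),(B,(.055,-.17,0),(358.3,272.5)),(B,(.055,.17,.012),(358.3,187.7)),(A,(.055,-.17,0),(266,265.75)),(A,(.055,.17,0),(380,243.5)),(A,(-.055,-.17,.012),(260,233)),(A,(0,-.15,.16),(264,218)),(A,(0,.15,.16),(373,199)),(B,(0,-.15,.16),(343,234))],[.5,0,0])
sw=fit("switch",[(B,(-.035,-.025,0),(302.25,341.8)),(B,(.035,-.025,0),(328.6,337.5)),(B,(.035,.025,.025),(325,317.5)),(A,(-.035,-.025,.025),(183.25,234.5))],[.4,-.3,.1])
print("knob",tri((A,(184.5,217)),(B,(298.75,318.25))))
for n,z,a,b in [("bottle top",.21,(429,196),(365,128)),("tape",.012,(327,168),(265,200)),("bangle",.007,(275,188),(272,245)),("glue",.0,(185,284),(360,347)),("pinkstand",.09,(392,108),(231,160)),("pinkB",.09,(347,117),(242,130)),("jar",.07,(449,192),(335,143))]:
    print(n,atz(A,a,z).round(3),atz(B,b,z).round(3))
E
python3 fit.py
```

```text
stand [0.4232 0.3503 0.3509] [[-0.6, 0.8], [0.4, -0.4], [0.3, 0.4], [-0.7, 0.5], [0.3, -1.0], [-0.5, -0.0], [0.3, -3.6]]
station [ 6.103e-01  3.000e-04 -1.306e-01] [[-0.6, -0.2], [0.1, 0.1], [0.2, -1.0], [-0.9, 1.0], [-0.1, 0.3], [-1.1, -0.9], [-0.2, 0.6], [0.8, -0.9], [0.2, -1.1]]
switch [ 0.5019 -0.3456  0.1024] [[-0.1, 0.1], [0.2, 0.2], [0.6, -1.7], [-0.8, -0.9]]
knob [ 0.46334056 -0.35117111  0.09144058]
bottle top [0.704 0.264 0.21 ] [0.701 0.236 0.21 ]
tape [0.374 0.117 0.012] [0.364 0.116 0.012]
bangle [ 0.39  -0.067  0.007] [ 0.389 -0.067  0.007]
glue [ 0.618 -0.4    0.   ] [ 0.617 -0.397  0.   ]
pinkstand [0.263 0.397 0.09 ] [0.251 0.236 0.09 ]
pinkB [0.25  0.235 0.09 ] [0.278 0.4   0.09 ]
jar [0.631 0.406 0.07 ] [0.618 0.332 0.07 ]
```

The poses agree with the sizes given. The fitted lever angle also matches a 0.5 rad lean. The moves keep the tool axis fixed, so I'll check whether the arm's limits (joint 6 when high and stretched) produce a lasting tilt.

>>> step_arm(targets=[-3.3, -2, -3, 0, -3.3, -2, -3, 0, -3.3, -2, -3, 0, -3.3, -2, -3, 0, -3.3, -2, -3, 0, -3.3, -2, -3, 0, -3.3, -2, -3, 0, -3.3, -2, -3, 0], gripper=1)

```text
t: 0.95
eef_pos: [0.3669, 0.3882, 0.4826]
ee_rot: [0.119, 0.993, 0.0, -0.0]
force: [0.5, 0.9, 1.0]
opening: 0.0878
finger_force: 0.0
```

```bash
cat > st.py <<'E'
from h import *
from station import get_state
s=get_state();M=R.from_quat(s["ee_rot"]).as_matrix()
print("t",s["t"],"q",s["q"].round(3),"p",s["eef_pos"].round(4),"op",round(s["opening"],4),"ff",s["finger_force"],"F",s["force"].round(1))
print("tilt",np.arccos(-M[2,2]).round(3),"az",np.arctan2(M[1,2],M[0,2]).round(3),"\n",M.round(3))
E
python3 st.py
```

```text
t 0.95 q [-1.035  0.145  0.155  1.405 -0.022  1.594  0.452] p [0.3669 0.3882 0.4826] op 0.0878 ff 0.0 F [0.5 0.9 1. ]
tilt 0.0 az 1.91 
 [[-0.972  0.236 -0.   ]
 [ 0.236  0.972  0.   ]
 [ 0.     0.    -1.   ]]
```

>>> step_arm(targets=[-2.5, -2.5, -3.5, 0, -2.5, -2.5, -3.5, 0, -2.5, -2.5, -3.5, 0, -2.5, -2.5, -3.5, 0, -2.5, -2.5, -3.5, 0, -2.5, -2.5, -3.5, 0, -2.5, -2.5, -3.5, 0, -2.5, -2.5, -3.5, 0])

```text
t: 1.75
eef_pos: [0.492, 0.1503, 0.6559]
ee_rot: [0.118, 0.991, 0.031, 0.052]
force: [0.5, -0.2, -0.0]
opening: 0.0877
finger_force: 0.0
```

```bash
python3 st.py
```

```text
t 1.75 q [-0.955  0.094  0.669  1.094 -0.076  1.852  1.016] p [0.492  0.1503 0.6559] op 0.0877 ff 0.0 F [ 0.5 -0.2 -0. ]
tilt 0.122 az 0.419 
 [[-0.966  0.231  0.111]
 [ 0.238  0.97   0.05 ]
 [-0.096  0.074 -0.993]]
```

>>> step_arm(targets=[0, 0, -4.5, 0, 0, 0, -4.5, 0, 0, 0, -4.5, 0, 0, 0, -4.5, 0, 0, 0, -4.5, 0, 0, 0, 4, 0, 0, 0, 4, 0, 0, 0, 4, 0])

```text
t: 2.55
eef_pos: [0.4926, 0.1497, 0.603]
ee_rot: [0.119, 0.985, 0.063, 0.112]
force: [0.1, 0.0, 0.3]
opening: 0.088
finger_force: 0.0
```

```bash
python3 st.py
```

```text
t 2.55 q [-0.679 -0.04   0.278  1.352  0.012  1.571  0.932] p [0.4926 0.1497 0.603 ] op 0.088 ff 0.0 F [0.1 0.  0.3]
tilt 0.258 az 0.396 
 [[-0.947  0.22   0.235]
 [ 0.248  0.964  0.098]
 [-0.205  0.151 -0.967]]
```

>>> step_arm(targets=[-1.4, -3, -2.9, 0, -1.4, -3, -2.9, 0, -1.4, -3, -2.9, 0, -1.4, -3, -2.9, 0, -1.4, -3, -2.9, 0, -1.4, -3, -2.9, 0, -1, 0, -4.5, 0, -1, 0, -4.5, 0])

```text
t: 3.35
eef_pos: [0.4823, -0.0621, 0.7645]
ee_rot: [0.121, 0.976, 0.067, 0.168]
force: [0.6, 0.8, -1.1]
opening: 0.0873
finger_force: 0.0
```

```bash
python3 st.py
```

```text
t 3.35 q [ 0.014  0.006  0.108  0.939 -0.138  1.852  1.384] p [ 0.4823 -0.0621  0.7645] op 0.0873 ff 0.0 F [ 0.6  0.8 -1.1]
tilt 0.365 az 0.256 
 [[-0.914  0.214  0.345]
 [ 0.259  0.962  0.09 ]
 [-0.313  0.172 -0.934]]
```

>>> step_arm(targets=[-1.5, -1, -4.3, 0, -1.5, -1, -4.3, 0, -1.5, -1, -4.3, 0, -1.5, -1, -4.3, 0, 0, 0, 0, 0, 0, 0, 4, 0, 0, 0, 4, 0, 0, 0, 4, 0])

```text
t: 4.15
eef_pos: [0.52, -0.1046, 0.7209]
ee_rot: [0.122, 0.961, 0.067, 0.239]
force: [-0.1, -0.7, -0.8]
opening: 0.0877
finger_force: 0.0
```

```bash
python3 st.py
```

```text
t 4.15 q [-0.065 -0.069  0.252  1.172 -0.143  1.56   1.475] p [ 0.52   -0.1046  0.7209] op 0.0877 ff 0.0 F [-0.1 -0.7 -0.8]
tilt 0.502 az 0.148 
 [[-0.856  0.203  0.476]
 [ 0.267  0.961  0.071]
 [-0.443  0.188 -0.877]]
```

The tilt persists at 0.50 rad, which is enough. Next, a small planner converts world goals into tool-axis shifts.

```bash
cat > plan.py <<'E'
import sys
from h import *
from station import get_state
# args: x y z [roll first]
s=get_state();M=R.from_quat(s["ee_rot"]).as_matrix()
x=[float(a) for a in sys.argv[1:]]
if len(x)>3: M=M@R.from_euler("z",x[3]).as_matrix()
d=np.array(x[:3])-s["eef_pos"];print("tool cm",(M.T@d*100).round(2),"norm",np.linalg.norm(d).round(3));print(M.round(3))
E
python3 plan.py .305 .324 .264 -.58
```

```text
tool cm [26.4  51.09 32.87] norm 0.662
[[-0.827 -0.299  0.476]
 [-0.303  0.95   0.071]
 [-0.473 -0.086 -0.877]]
```

>>> step_arm(targets=[0, 0, 0, -0.145, 0, 0, 0, -0.145, 0, 0, 0, -0.145, 0, 0, 0, -0.145, 1.76, 3.41, 2.19, 0, 1.76, 3.41, 2.19, 0, 1.76, 3.41, 2.19, 0, 1.76, 3.41, 2.19, 0])

```text
t: 4.95
eef_pos: [0.4612, 0.0108, 0.599]
ee_rot: [-0.158, 0.956, -0.005, 0.248]
force: [0.8, -0.3, 1.1]
opening: 0.0873
finger_force: 0.0
```

>>> step_arm(targets=[1.76, 3.41, 2.19, 0, 1.76, 3.41, 2.19, 0, 1.76, 3.41, 2.19, 0, 1.76, 3.41, 2.19, 0, 1.76, 3.41, 2.19, 0, 1.76, 3.41, 2.19, 0, 1.76, 3.41, 2.19, 0, 1.76, 3.41, 2.19, 0])

```text
t: 5.75
eef_pos: [0.377, 0.2327, 0.3728]
ee_rot: [-0.159, 0.958, -0.005, 0.237]
force: [0.7, -0.5, 0.8]
opening: 0.088
finger_force: 0.0
```

>>> step_arm(targets=[1.76, 3.41, 2.19, 0, 1.76, 3.41, 2.19, 0, 1.76, 3.41, 2.19, 0, 0, 0, 0, 0, 0, 0, 0, 0, 0, 0, 0, 0, 0, 0, 0, 0, 0, 0, 0, 0])

```text
t: 6.55
eef_pos: [0.3349, 0.3159, 0.2851]
ee_rot: [-0.157, 0.959, -0.005, 0.238]
force: [0.2, -0.4, -0.5]
opening: 0.0881
finger_force: 0.0
```

```bash
python3 st.py; python3 - <<'E'
from station import *
from h import *
s=get_state();d=get_image("wrist");pickle.dump((s,d),open("w1.pkl","wb"))
im=d["image"].copy()
def hb(p,yaw,z0):
    pts=[]
    for y in(-.0125,.0125):
        for r in (.055,.059):
            L=[(-r,y,0)]+[(-r*np.cos(a),y,.035+r*np.sin(a)) for a in np.linspace(0,np.pi,40)]+[(r,y,0)]
            pts.append(np.array(L)@R.from_euler("z",yaw).as_matrix().T+[p[0],p[1],z0])
    return pts
for L in hb((.4232,.3503),.351,.04):
    cv2.polylines(im,[proj(d,L,s).round().astype(np.int32)],False,(0,255,0),1)
cv2.imwrite("pics/w1.png",im)
E
```

```text
t 6.55 q [-0.261 -0.069 -0.832  2.152  0.476  0.805  0.502] p [0.3349 0.3159 0.2851] op 0.0881 ff 0.0 F [ 0.2 -0.4 -0.5]
tilt 0.481 az 0.142 
 [[-0.838 -0.298  0.458]
 [-0.302  0.951  0.066]
 [-0.455 -0.084 -0.887]]
```

View pics/w1.png

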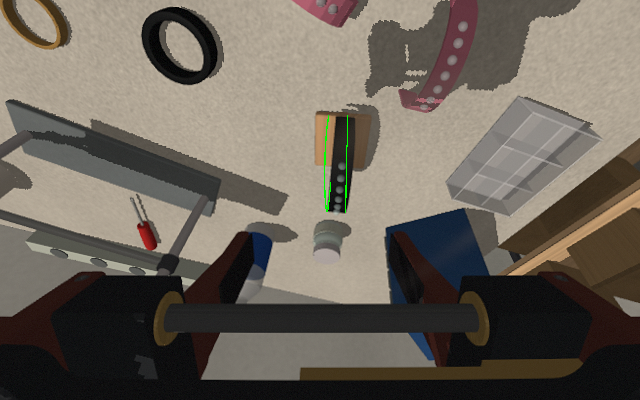

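The overlay shows the real headband (left edge 334→328, right edge 354→347) about 4–6 px right of the prediction. That puts it about 5 mm further towards +y, with slightly less yaw, so I'll adjust the grasp point.

```bash
python3 plan.py .3837 .3423 .115 .03;python3 plan.py .357 .338 .169 .03
```

```text
tool cm [ 2.91  2.38 17.49] norm 0.179
[[-0.846 -0.273  0.458]
 [-0.274  0.959  0.066]
 [-0.457 -0.07  -0.887]]
tool cm [ 2.82  2.32 11.45] norm 0.12
[[-0.846 -0.273  0.458]
 [-0.274  0.959  0.066]
 [-0.457 -0.07  -0.887]]
```

>>> step_arm(targets=[1, 0.8, 0, 0.03, 1, 0.8, 0, 0, 0.9, 0.8, 0, 0, 0, 0, 2.3, 0, 0, 0, 2.3, 0, 0, 0, 2.3, 0, 0, 0, 2.3, 0, 0, 0, 2.3, 0])

```text
t: 7.4
eef_pos: [0.3564, 0.3386, 0.1668]
ee_rot: [-0.143, 0.961, -0.001, 0.238]
force: [0.4, -0.8, 0.4]
opening: 0.0875
finger_force: 0.0
```

```bash
python3 plan.py .3837 .3423 .115; python3 - <<'E'
from station import *
from h import *
s=get_state();d=get_image("wrist");pickle.dump((s,d),open("w2.pkl","wb"))
im=d["image"].copy()
def hb(p,yaw,z0):
    return [np.array([(-r,y,0)]+[(-r*np.cos(a),y,.035+r*np.sin(a)) for a in np.linspace(0,np.pi,40)]+[(r,y,0)])@R.from_euler("z",yaw).as_matrix().T+[p[0],p[1],z0] for y in(-.0125,.0125) for r in (.055,.059)]
for L in hb((.422,.3537),.29,.04): cv2.polylines(im,[proj(d,L,s).round().astype(np.int32)],False,(0,255,0),1)
cv2.circle(im,tuple(proj(d,[.3837,.3423,.115],s)[0].astype(int)),3,(0,0,255),1)
x=im[20:320,180:460];cv2.imwrite("pics/w2.png",cv2.resize(x,None,fx=2,fy=2))
E
```

```text
tool cm [-0.05 -0.03  5.87] norm 0.059
[[-0.846 -0.274  0.457]
 [-0.274  0.959  0.066]
 [-0.457 -0.07  -0.887]]
```

View pics/w2.png

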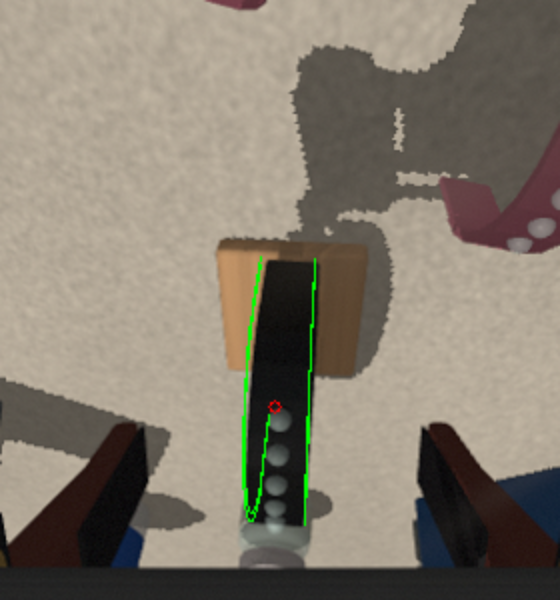

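The match is now within about 1 mm, with the band centred between the fingers. Advancing and closing.

>>> step_arm(targets=[0, 0.1, 1.2, 0, 0, 0, 1.2, 0, 0, 0, 1.2, 0, 0, 0, 1.2, 0, 0, 0, 1.0, 0, 0, 0, 0, 0, 0, 0, 0, 0, 0, 0, 0, 0])

```text
t: 8.25
eef_pos: [0.3818, 0.3436, 0.1166]
ee_rot: [-0.143, 0.961, -0.001, 0.238]
force: [0.2, -0.2, 0.5]
opening: 0.0878
finger_force: 0.0
```

>>> step_arm(targets=[0, 0, 0, 0, 0, 0, 0, 0, 0, 0, 0, 0, 0, 0, 0, 0, 0, 0, 0, 0, 0, 0, 0, 0, 0, 0, 0, 0, 0, 0, 0, 0], gripper=-1, squeeze=15)

```text
t: 9.05
eef_pos: [0.3818, 0.3433, 0.1157]
ee_rot: [-0.143, 0.961, -0.001, 0.237]
force: [-0.6, -0.4, -0.7]
opening: 0.0275
finger_force: 0.0
```

```bash
python3 st.py
```

```text
t 9.05 q [-0.427  0.371 -0.759  2.256  1.196  0.699 -0.243] p [0.3818 0.3433 0.1157] op 0.0275 ff 0.005916301642514554 F [-0.6 -0.4 -0.7]
tilt 0.479 az 0.143 
 [[-0.847 -0.274  0.456]
 [-0.275  0.959  0.066]
 [-0.456 -0.07  -0.887]]
```

>>> step_arm(targets=[0, 0, 0, 0, 0, 0, 0, 0, 0, 0, 0, 0, 0, 0, 0, 0, -0.23, -0.03, -0.44, 0, -0.46, -0.07, -0.89, 0, -0.46, -0.07, -0.89, 0, 0, 0, 0, 0])

```text
t: 9.85
eef_pos: [0.3822, 0.344, 0.1421]
ee_rot: [-0.143, 0.961, -0.0, 0.238]
force: [-0.5, 0.0, -0.9]
opening: 0.0248
finger_force: 15.0
```

```bash
python3 st.py
```

```text
t 9.85 q [-0.389  0.318 -0.791  2.233  1.096  0.709 -0.135] p [0.3822 0.344  0.1421] op 0.0248 ff 14.98505515679426 F [-0.5  0.  -0.9]
tilt 0.481 az 0.146 
 [[-0.846 -0.274  0.458]
 [-0.274  0.959  0.067]
 [-0.457 -0.069 -0.887]]
```

>>> step_arm(targets=[-1.37, -0.21, -2.66, 0, -1.37, -0.21, -2.66, 0, -1.37, -0.21, -2.66, 0, -1.37, -0.21, -2.66, 0, -1.37, -0.21, -2.66, 0, -1.37, -0.21, -2.66, 0, -1.37, -0.21, -2.66, 0, -0.9, -0.14, -1.77, 0], squeeze=25)

```text
t: 10.65
eef_pos: [0.382, 0.3436, 0.3726]
ee_rot: [-0.143, 0.961, -0.001, 0.238]
force: [-0.1, 0.3, -1.0]
opening: 0.0248
finger_force: 25.0
```

```bash
python3 st.py; cat > place.py <<'E'
from h import *
from station import get_state
import sys
# args: station-local crown x,y, crown height above bar axis, roll ; grasp memory
M0=R.from_quat([-0.143,.961,-.001,.2375]).as_matrix();p0=np.array([.3818,.3436,.1157])
H0=R.from_euler("z",.29).as_matrix();c=M0.T@(np.array([.422,.3537,.13])-p0);HT=M0.T@H0
S=R.from_euler("z",-.131).as_matrix();bar=np.array([.6103,.0003,.16])
s=get_state();M=R.from_quat(s["ee_rot"]).as_matrix()
a=[float(v) for v in sys.argv[1:]]
M=M@R.from_euler("z",a[3]).as_matrix();H=S.T@M@HT
print("headband in station: z-axis",H[:,2].round(3),"y-axis",H[:,1].round(3),"tilt",np.arccos(H[2,2]).round(3))
p=bar+S@np.array(a[:3])-M@c
print("crown now (station)",(S.T@(s["eef_pos"]+R.from_quat(s["ee_rot"]).as_matrix()@c-bar)).round(4),"TCP target",p.round(4),"tool cm",(M.T@(p-s["eef_pos"])*100).round(2))
E
for r in .3 .36 .42; do python3 place.py -.16 0 .12 $r;done
```

```text
t 10.65 q [-0.126 -0.043 -0.893  1.921  0.405  0.969  0.657] p [0.382  0.3436 0.3726] op 0.0248 ff 24.98513902326522 F [-0.1  0.3 -1. ]
tilt 0.481 az 0.144 
 [[-0.846 -0.274  0.458]
 [-0.275  0.959  0.066]
 [-0.457 -0.07  -0.887]]
headband in station: z-axis [ 0.018 -0.137  0.99 ] y-axis [-0.152  0.979  0.138] tilt 0.139
crown now (station) [-0.2326  0.3257  0.227 ] TCP target [0.4102 0.024  0.266 ] tool cm [  1.7  -32.64   8.63]
headband in station: z-axis [ 0.017 -0.164  0.986] y-axis [-0.099  0.981  0.165] tilt 0.166
crown now (station) [-0.2326  0.3257  0.227 ] TCP target [0.4104 0.0266 0.2662] tool cm [ -0.27 -32.42   8.63]
headband in station: z-axis [ 0.015 -0.191  0.981] y-axis [-0.045  0.98   0.192] tilt 0.193
crown now (station) [-0.2326  0.3257  0.227 ] TCP target [0.4107 0.0292 0.2666] tool cm [ -2.22 -32.09   8.63]
```

>>> step_arm(targets=[0, 0, 0, 0.12, 0, 0, 0, 0.12, 0, 0, 0, 0.12, -0.1, -3.6, 0.9, 0, -0.1, -3.6, 0.9, 0, -0.1, -3.6, 0.9, 0, -0.1, -3.6, 0.9, 0, -0.1, -3.6, 0.9, 0])

```text
t: 11.45
eef_pos: [0.3992, 0.1651, 0.3152]
ee_rot: [0.032, 0.971, 0.041, 0.234]
force: [0.8, -0.0, -1.1]
opening: 0.0245
finger_force: 25.0
```

>>> step_arm(targets=[-0.1, -3.6, 0.9, 0, -0.1, -3.6, 0.9, 0, -0.1, -3.6, 0.9, 0, -0.1, -3.6, 0.9, 0, 0, 0, 0, 0, 0, 0, 0, 0, 0, 0, 0, 0, 0, 0, 0, 0])

```text
t: 12.25
eef_pos: [0.4136, 0.0268, 0.2724]
ee_rot: [0.03, 0.971, 0.041, 0.234]
force: [1.1, 0.1, -1.6]
opening: 0.0245
finger_force: 25.0
```

```bash
python3 st.py; python3 place.py -.16 0 .115 0;python3 place.py -.02 0 .115 0; python3 - <<'E'
from station import *
from h import *
ims=[]
for n in("scene","side"):
    d=get_image(n);pickle.dump(d,open(n+"1.pkl","wb"));ims.append(d["image"])
cv2.imwrite("pics/p1.png",np.hstack([cv2.resize(ims[0][80:320,200:440],None,fx=1.66,fy=1.66),cv2.resize(ims[1][60:300,200:440],None,fx=1.66,fy=1.66)]))
E
```

```text
t 12.25 q [-0.063 -0.254 -0.112  2.348 -0.023  0.567  1.345] p [0.4136 0.0268 0.2724] op 0.0245 ff 24.985858856962295 F [ 1.1  0.1 -1.6]
tilt 0.48 az 0.144 
 [[-0.889  0.04   0.457]
 [ 0.079  0.995  0.066]
 [-0.452  0.095 -0.887]]
headband in station: z-axis [ 0.019 -0.163  0.986] y-axis [-0.101  0.981  0.164] tilt 0.165
crown now (station) [-0.1569  0.0008  0.1261] TCP target [0.4104 0.0265 0.2613] tool cm [ 0.78 -0.15  0.83]
headband in station: z-axis [ 0.019 -0.163  0.986] y-axis [-0.101  0.981  0.164] tilt 0.165
crown now (station) [-0.1569  0.0008  0.1261] TCP target [0.5492 0.0082 0.2613] tool cm [-11.7   -1.42   7.05]
```

View pics/p1.png

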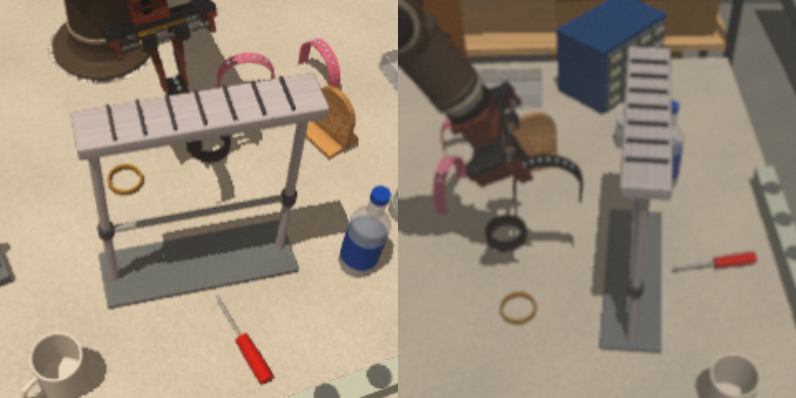

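The headband is held upright in front of the bar, and the scene is otherwise unchanged. Sliding it in over the bar.

>>> step_arm(targets=[-1.67, -0.2, 1, 0, -1.67, -0.2, 1, 0, -1.67, -0.2, 1, 0, -1.67, -0.2, 1, 0, -1.67, -0.2, 1, 0, -1.67, -0.2, 1, 0, -1.67, -0.2, 1, 0, 0, 0, 0, 0])

```text
t: 13.15
eef_pos: [0.5505, 0.0074, 0.2612]
ee_rot: [0.031, 0.971, 0.042, 0.234]
force: [-0.6, 0.6, -1.0]
opening: 0.0247
finger_force: 25.0
```

```bash
python3 st.py; python3 place.py -.015 0 .05 0; python3 - <<'E'
from station import *
from h import *
s=get_state();w=get_image("wrist");ims=[]
for n in("scene","side"):
    d=get_image(n);pickle.dump(d,open(n+"2.pkl","wb"));ims.append(d["image"])
o=np.hstack([cv2.resize(ims[0][120:300,240:420],None,fx=2.2,fy=2.2),cv2.resize(ims[1][120:300,250:430],None,fx=2.2,fy=2.2)])
o=np.vstack([o,cv2.resize(w["image"][:,80:560],None,fx=.4,fy=.4)[:,:].repeat(1,0) if 0 else np.pad(cv2.resize(w["image"],(320,200)),((0,0),(0,o.shape[1]-320),(0,0)))])
cv2.imwrite("pics/p2.png",o);print(o.shape)
E
```

```text
t 13.15 q [-0.056  0.035 -0.029  2.132 -0.055  0.497  1.463] p [0.5505 0.0074 0.2612] op 0.0247 ff 24.985708171734586 F [-0.6  0.6 -1. ]
tilt 0.479 az 0.143 
 [[-0.889  0.041  0.457]
 [ 0.08   0.995  0.066]
 [-0.451  0.095 -0.887]]
headband in station: z-axis [ 0.019 -0.163  0.986] y-axis [-0.099  0.981  0.165] tilt 0.165
crown now (station) [-0.0186 -0.0008  0.1149] TCP target [0.5541 0.0076 0.1963] tool cm [ 2.61 -0.57  5.92]
(596, 792, 3)
```

View pics/p2.png

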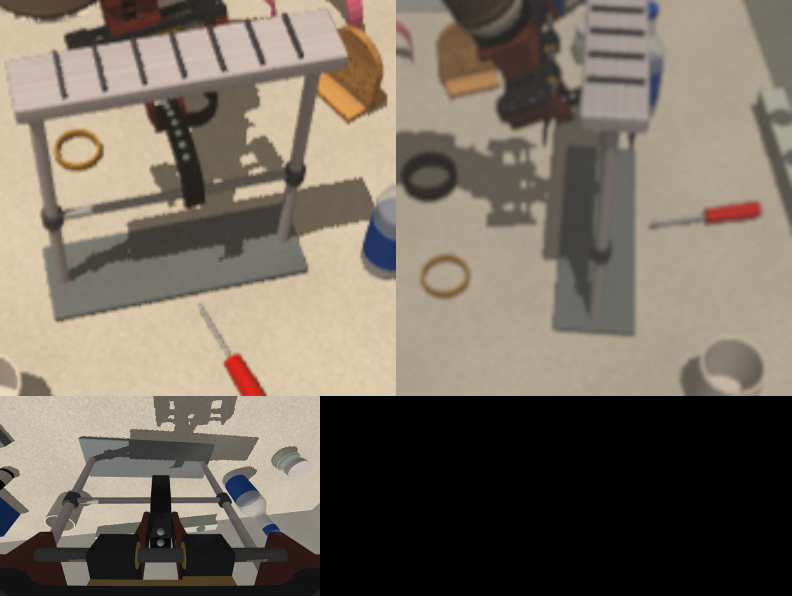

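The far leg is past the bar and the near leg is on the robot side, in line with the estimate. Lowering.

>>> step_arm(targets=[0.37, -0.08, 0.85, 0, 0.37, -0.08, 0.85, 0, 0.37, -0.08, 0.85, 0, 0.37, -0.08, 0.85, 0, 0.37, -0.08, 0.85, 0, 0.37, -0.08, 0.85, 0, 0.37, -0.08, 0.85, 0, 0, 0, 0, 0])

```text
t: 14.1
eef_pos: [0.5519, 0.0075, 0.1945]
ee_rot: [0.031, 0.971, 0.041, 0.232]
force: [-0.3, 0.1, -0.5]
opening: 0.0246
finger_force: 25.0
```

```bash
python3 st.py; python3 place.py 0 0 .012 0;python3 place.py 0 0 .05 0
```

```text
t 14.1 q [-0.053  0.134 -0.034  2.209 -0.069  0.323  1.481] p [0.5519 0.0075 0.1945] op 0.0246 ff 24.98580270977982 F [-0.3  0.1 -0.5]
tilt 0.477 az 0.144 
 [[-0.89   0.042  0.454]
 [ 0.08   0.995  0.066]
 [-0.449  0.095 -0.889]]
headband in station: z-axis [ 0.021 -0.163  0.986] y-axis [-0.099  0.981  0.164] tilt 0.165
crown now (station) [-0.0172 -0.0005  0.0481] TCP target [0.569  0.0057 0.1584] tool cm [ 0.09 -0.45  3.97]
headband in station: z-axis [ 0.021 -0.163  0.986] y-axis [-0.099  0.981  0.164] tilt 0.165
crown now (station) [-0.0172 -0.0005  0.0481] TCP target [0.569  0.0057 0.1964] tool cm [-1.62 -0.09  0.6 ]
```

>>> step_arm(targets=[0, -0.08, 0.7, 0, 0, -0.08, 0.7, 0, 0, -0.08, 0.7, 0, 0, -0.08, 0.7, 0, 0, -0.08, 0.7, 0, 0.1, 0, 0.5, 0, 0, 0, 0, 0, 0, 0, 0, 0])

```text
t: 14.9
eef_pos: [0.5697, 0.0062, 0.1598]
ee_rot: [0.031, 0.971, 0.041, 0.233]
force: [0.3, 0.0, -0.8]
opening: 0.0247
finger_force: 25.0
```

```bash
python3 st.py; python3 place.py 0 0 .008 0; python3 - <<'E'
from station import *
from h import *
s=get_state();w=get_image("wrist");a=get_image("scene")
o=np.hstack([cv2.resize(a["image"][140:280,260:400],None,fx=2.8,fy=2.8),cv2.resize(w["image"][110:310,210:410],None,fx=1.96,fy=1.96)])
cv2.imwrite("pics/p3.png",o);print(o.shape)
E
```

```text
t 14.9 q [-0.04   0.222 -0.043  2.208 -0.085  0.235  1.504] p [0.5697 0.0062 0.1598] op 0.0247 ff 24.985689227760304 F [ 0.3  0.  -0.8]
tilt 0.479 az 0.143 
 [[-0.889  0.042  0.456]
 [ 0.08   0.995  0.066]
 [-0.451  0.095 -0.888]]
headband in station: z-axis [ 0.019 -0.163  0.986] y-axis [-0.099  0.981  0.164] tilt 0.165
crown now (station) [0.0007 0.0006 0.0135] TCP target [0.569  0.0057 0.1543] tool cm [ 0.31 -0.11  0.45]
(392, 784, 3)
```

View pics/p3.png

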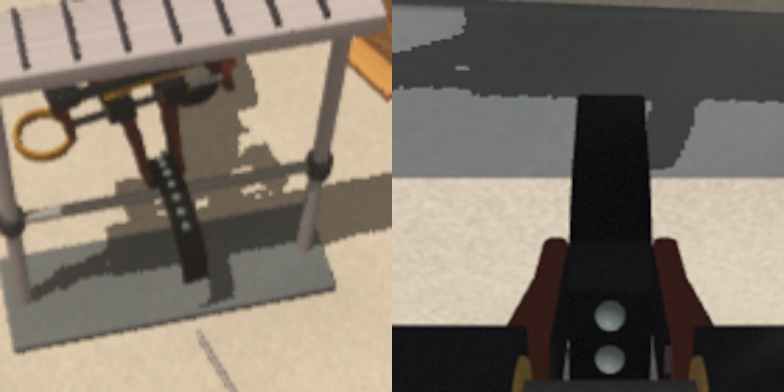

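The headband is astride the bar with the crown just above it. Lowering the last few millimetres.

>>> step_arm(targets=[0.1, 0, 0.15, 0, 0.1, 0, 0.15, 0, 0.1, 0, 0.15, 0, 0, 0, 0, 0, 0, 0, 0, 0, 0, 0, 0, 0, 0, 0, 0, 0, 0, 0, 0, 0], squeeze=8)

```text
t: 15.8
eef_pos: [0.5692, 0.0068, 0.1547]
ee_rot: [0.031, 0.971, 0.041, 0.234]
force: [-0.4, -0.5, 0.9]
opening: 0.0244
finger_force: 8.0
```

```bash
python3 st.py; python3 place.py 0 0 .008 0
```

```text
t 15.8 q [-0.041  0.23  -0.044  2.214 -0.085  0.22   1.504] p [0.5692 0.0068 0.1547] op 0.0244 ff 7.998962516285246 F [-0.4 -0.5  0.9]
tilt 0.479 az 0.143 
 [[-0.889  0.042  0.456]
 [ 0.08   0.995  0.066]
 [-0.451  0.095 -0.887]]
headband in station: z-axis [ 0.019 -0.163  0.986] y-axis [-0.099  0.981  0.164] tilt 0.165
crown now (station) [0.0001 0.0011 0.0084] TCP target [0.569  0.0057 0.1543] tool cm [ 0.03 -0.12  0.02]
```

>>> step_arm(targets=[0.05, 0, 0.12, 0, 0, 0, 0, 0, 0, 0, 0, 0, 0, 0, 0, 0, 0, 0, 0, 0, 0, 0, 0, 0, 0, 0, 0, 0, 0, 0, 0, 0], squeeze=3)

```text
t: 16.6
eef_pos: [0.5694, 0.0069, 0.1534]
ee_rot: [0.031, 0.971, 0.041, 0.234]
force: [0.5, -0.9, 1.2]
opening: 0.0251
finger_force: 3.0
```

>>> step_arm(targets=[0, 0, 0, 0, 0, 0, 0, 0, 0, 0, 0, 0, 0, 0, 0, 0, 0, 0, 0, 0, 0, 0, 0, 0, 0, 0, 0, 0, 0, 0, 0, 0], gripper=0.3)

```text
t: 17.4
eef_pos: [0.5693, 0.0069, 0.1534]
ee_rot: [0.031, 0.971, 0.041, 0.234]
force: [0.2, -0.7, 0.6]
opening: 0.0569
finger_force: 0.0
```

```bash
python3 st.py; python3 - <<'E'
from station import *
from h import *
s=get_state();w=get_image("wrist");a=get_image("scene")
o=np.hstack([cv2.resize(a["image"][140:280,260:400],None,fx=2.8,fy=2.8),cv2.resize(w["image"][110:310,210:410],None,fx=1.96,fy=1.96)])
cv2.imwrite("pics/p4.png",o)
E
```

```text
t 17.4 q [-0.041  0.232 -0.044  2.215 -0.086  0.217  1.504] p [0.5693 0.0069 0.1534] op 0.0569 ff 0.0 F [ 0.2 -0.7  0.6]
tilt 0.479 az 0.143 
 [[-0.889  0.042  0.456]
 [ 0.08   0.995  0.066]
 [-0.451  0.095 -0.887]]
```

View pics/p4.png

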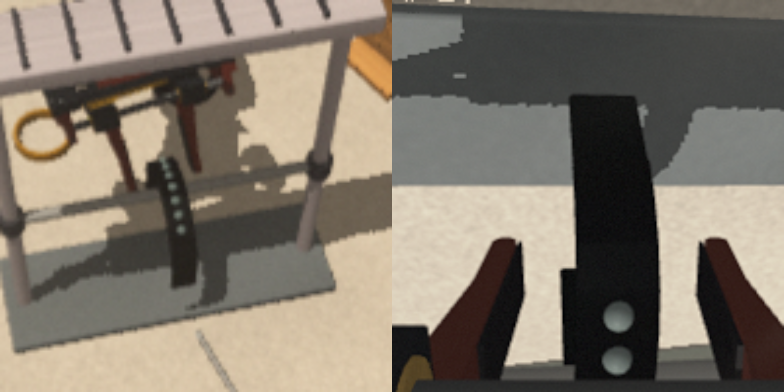

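The headband hangs upright on the bar with both fingers clear of it. Now backing out.

>>> step_arm(targets=[0, 0, -1, 0, 0, 0, -2, 0, 0, 0, -2.5, 0, 0, 0, -2.5, 0, 2.7, -0.1, -1.4, 0, 2.7, -0.1, -1.4, 0, 2.7, -0.1, -1.4, 0, 2.7, -0.1, -1.4, 0])

```text
t: 18.3
eef_pos: [0.4096, 0.0026, 0.2253]
ee_rot: [0.031, 0.971, 0.041, 0.234]
force: [-0.1, -0.1, 0.2]
opening: 0.057
finger_force: 0.0
```

```bash
python3 st.py; python3 plan.py .40 -.356 .26;python3 plan.py .40 -.356 .105
```

```text
t 18.3 q [-0.037 -0.193 -0.065  2.433 -0.074  0.423  1.463] p [0.4096 0.0026 0.2253] op 0.057 ff 0.0 F [-0.1 -0.1  0.2]
tilt 0.48 az 0.143 
 [[-0.889  0.042  0.457]
 [ 0.081  0.995  0.066]
 [-0.452  0.095 -0.887]]
tool cm [ -3.6  -35.37  -5.88] norm 0.36
[[-0.889  0.042  0.457]
 [ 0.081  0.995  0.066]
 [-0.452  0.095 -0.887]]
tool cm [  3.4  -36.85   7.87] norm 0.378
[[-0.889  0.042  0.457]
 [ 0.081  0.995  0.066]
 [-0.452  0.095 -0.887]]
```

>>> step_arm(targets=[-0.4, -3.2, -0.6, 0, -0.4, -3.2, -0.6, 0, -0.4, -3.2, -0.6, 0, -0.4, -3.2, -0.6, 0, -0.4, -3.2, -0.6, 0, -0.4, -3.2, -0.6, 0, -0.4, -3.2, -0.6, 0, -0.4, -3.2, -0.6, 0], gripper=-1)

```text
t: 19.1
eef_pos: [0.4066, -0.2587, 0.2587]
ee_rot: [0.031, 0.971, 0.042, 0.235]
force: [-0.1, -0.2, -0.1]
opening: 0.0006
finger_force: 0.0
```

>>> step_arm(targets=[-0.4, -3.2, -0.6, 0, -0.2, -3.2, -0.6, 0, 0, -3.2, -0.6, 0, 0, 0, 0, 0, 0, 0, 0, 0, 0, 0, 0, 0, 0, 0, 0, 0, 0, 0, 0, 0])

```text
t: 19.9
eef_pos: [0.4028, -0.3412, 0.267]
ee_rot: [0.03, 0.971, 0.041, 0.233]
force: [-0.1, -0.5, -0.8]
opening: 0.0006
finger_force: 0.0
```

```bash
python3 st.py; python3 plan.py .40 -.356 .105; python3 - <<'E'
from station import *
from h import *
# numeric check of headband and knob (dark blobs) in scene/side vs model
a,b=get_image("scene"),get_image("side")
pickle.dump(a,open("scene3.pkl","wb"));pickle.dump(b,open("side3.pkl","wb"))
def blob(d,x,y,w):
    g=cv2.cvtColor(d["image"],cv2.COLOR_BGR2GRAY)[y-w:y+w,x-w:x+w];n,l,st,c=cv2.connectedComponentsWithStats((g<45).astype(np.uint8))
    return [(st[i].tolist(),(c[i]+[x-w,y-w]).round(1).tolist()) for i in range(1,n) if st[i][4]>20]
print(blob(a,184,217,12),blob(b,299,318,12));print(blob(a,322,212,35))
E
```

```text
t 19.9 q [ 0.178  0.104  0.752  2.073 -0.663  0.859  2.838] p [ 0.4028 -0.3412  0.267 ] op 0.0006 ff 0.0 F [-0.1 -0.5 -0.8]
tilt 0.479 az 0.143 
 [[-0.889  0.039  0.456]
 [ 0.077  0.995  0.066]
 [-0.451  0.093 -0.888]]
tool cm [ 7.44 -2.99 14.15] norm 0.163
[[-0.889  0.039  0.456]
 [ 0.077  0.995  0.066]
 [-0.451  0.093 -0.888]]
[] []
[([26, 21, 9, 16, 66], [316.4, 204.4]), ([33, 20, 8, 19, 42], [323.7, 205.3]), ([33, 40, 10, 25, 179], [325.0, 229.9])]
```

>>> step_arm(targets=[0, 0, 0, -0.125, 0, 0, 0, -0.125, 0, 0, 0, 0, 0, 0, 0, 0, 0, 0, 0, 0, 0, 0, 0, 0, 0, 0, 0, 0, 0, 0, 0, 0])

```text
t: 20.8
eef_pos: [0.4002, -0.3441, 0.2614]
ee_rot: [0.0, 0.973, 0.035, 0.228]
force: [0.5, -0.6, -0.2]
opening: 0.0007
finger_force: 0.0
```

```bash
python3 st.py; python3 plan.py .40 -.356 .108; python3 - <<'E'
from station import *
from h import *
s=get_state();w=get_image("wrist")
k=proj(w,[.4633,-.3512,.0914],s)[0];print(k)
g=cv2.cvtColor(w["image"],cv2.COLOR_BGR2GRAY);x,y=k.astype(int);m=g[max(0,y-45):y+45,max(0,x-45):x+45]
n,l,st,c=cv2.connectedComponentsWithStats((m<50).astype(np.uint8))
for i in range(1,n):
    if st[i][4]>30: print(st[i],c[i]+[max(0,x-45),max(0,y-45)])
E
```

```text
t 20.8 q [ 0.514  0.11   0.386  2.054 -0.613  0.836  2.847] p [ 0.4002 -0.3441  0.2614] op 0.0007 ff 0.0 F [ 0.5 -0.6 -0.2]
tilt 0.467 az 0.153 
 [[-0.896 -0.015  0.445]
 [ 0.017  0.998  0.068]
 [-0.445  0.069 -0.893]]
tool cm [ 6.82 -2.24 13.61] norm 0.154
[[-0.896 -0.015  0.445]
 [ 0.017  0.998  0.068]
 [-0.445  0.069 -0.893]]
[302.29818187 170.00360449]
[ 37  29  23  27 433] [304.81062356 167.72748268]
[15 75 18  8 47] [280.68085106 202.17021277]
```

>>> step_arm(targets=[0, 0, 0, -0.05, 0, 0, 0, -0.05, 0, 0, 0, -0.05, 0, 0, 0, -0.05, 0, 0, 0, -0.05, 0, 0, 0, 0, 0, 0, 0, 0, 0, 0, 0, 0])

```text
t: 21.65
eef_pos: [0.3983, -0.3452, 0.2582]
ee_rot: [-0.083, 0.97, 0.016, 0.227]
force: [0.0, -1.4, 0.1]
opening: 0.0006
finger_force: 0.0
```

```bash
python3 st.py; python3 plan.py .40 -.356 .108
```

```text
t 21.65 q [ 1.348  0.163 -0.529  2.005 -0.431  0.782  2.854] p [ 0.3983 -0.3452  0.2582] op 0.0006 ff 0.0 F [ 0.  -1.4  0.1]
tilt 0.46 az 0.158 
 [[-0.883 -0.169  0.438]
 [-0.154  0.986  0.07 ]
 [-0.444 -0.006 -0.896]]
tool cm [ 6.69 -1.   13.45] norm 0.151
[[-0.883 -0.169  0.438]
 [-0.154  0.986  0.07 ]
 [-0.444 -0.006 -0.896]]
```

>>> step_arm(targets=[0, 0, 0, 0.06, 0, 0, 0, 0.06, 0, 0, 0, 0.06, 0, 0, 0, 0.06, 0, 0, 0, 0.06, 0, 0, 0, 0.06, 0, 0, 0, 0.06, 0, 0, 0, 0.06])

```text
t: 22.45
eef_pos: [0.3996, -0.3438, 0.2583]
ee_rot: [0.149, 0.962, 0.07, 0.217]
force: [0.2, -0.3, 0.8]
opening: 0.0002
finger_force: 0.0
```

```bash
python3 st.py; python3 plan.py .40 -.356 .108
```

```text
t 22.45 q [ 1.29   0.156 -0.467  2.008 -0.449  0.786  2.386] p [ 0.3996 -0.3438  0.2583] op 0.0002 ff 0.0 F [ 0.2 -0.3  0.8]
tilt 0.46 az 0.16 
 [[-0.862  0.256  0.438]
 [ 0.317  0.946  0.071]
 [-0.396  0.2   -0.896]]
tool cm [ 5.53 -4.15 13.4 ] norm 0.151
[[-0.862  0.256  0.438]
 [ 0.317  0.946  0.071]
 [-0.396  0.2   -0.896]]
```

```bash
python3 plan.py .40 -.356 .108 -.2
```

```text
tool cm [ 6.25 -2.97 13.4 ] norm 0.151
[[-0.895  0.08   0.438]
 [ 0.123  0.99   0.071]
 [-0.428  0.117 -0.896]]
```

>>> step_arm(targets=[0, 0, 0, -0.1, 0, 0, 0, -0.1, 1.25, -0.6, 2.68, 0, 1.25, -0.6, 2.68, 0, 1.25, -0.6, 2.68, 0, 1.25, -0.6, 2.68, 0, 1.25, -0.6, 2.68, 0, 0, 0, 0, 0])

```text
t: 23.25
eef_pos: [0.3984, -0.355, 0.1042]
ee_rot: [0.052, 0.973, 0.051, 0.221]
force: [-0.4, 0.0, 0.5]
opening: 0.0004
finger_force: 0.0
```

```bash
python3 st.py; python3 plan.py .450 -.350 .108;python3 plan.py .508 -.344 .108
```

```text
t 23.25 q [ 1.303  0.423 -0.509  2.132 -0.458  0.432  2.719] p [ 0.3984 -0.355   0.1042] op 0.0004 ff 0.0 F [-0.4  0.   0.5]
tilt 0.456 az 0.172 
 [[-0.897  0.078  0.434]
 [ 0.123  0.99   0.076]
 [-0.424  0.121 -0.898]]
tool cm [-4.73  0.95  1.94] norm 0.052
[[-0.897  0.078  0.434]
 [ 0.123  0.99   0.076]
 [-0.424  0.121 -0.898]]
tool cm [-9.86  1.99  4.51] norm 0.11
[[-0.897  0.078  0.434]
 [ 0.123  0.99   0.076]
 [-0.424  0.121 -0.898]]
```

>>> step_arm(targets=[-0.8, 0.16, 0.37, 0, -0.8, 0.16, 0.37, 0, -0.8, 0.16, 0.37, 0, -0.8, 0.16, 0.37, 0, -0.8, 0.16, 0.37, 0, -0.8, 0.16, 0.37, 0, -0.8, 0.16, 0.37, 0, -0.8, 0.16, 0.37, 0])

```text
t: 24.05
eef_pos: [0.4711, -0.3504, 0.1106]
ee_rot: [0.052, 0.972, 0.048, 0.223]
force: [-1.4, -0.0, -0.5]
opening: 0.0008
finger_force: 0.4
```

```bash
python3 st.py; python3 plan.py .511 -.344 .108;cat > knob.py <<'E'
from station import *
from h import *
ds=[get_image(n) for n in("scene","side")]
old=[load("scene0"),load("side0")]
h=np.array([.5019,-.3456,.022])
for a in (0,.5,.85,1):
    k=h+.08*np.array([np.sin(a-.5)*.995,np.sin(a-.5)*.1,np.cos(a-.5)])
    o=[]
    for d in ds:
        u=proj(d,k)[0];x,y=u.astype(int);g=cv2.cvtColor(d["image"],cv2.COLOR_BGR2GRAY)[y-2:y+3,x-2:x+3];o.append((u.round(0).tolist(),int(g.mean())))
    print(a,o)
E
python3 knob.py
```

```text
t 24.05 q [ 1.124  0.453 -0.45   2.045 -0.412  0.422  2.562] p [ 0.4711 -0.3504  0.1106] op 0.0008 ff 0.4257718753069639 F [-1.4 -0.  -0.5]
tilt 0.461 az 0.159 
 [[-0.895  0.08   0.439]
 [ 0.123  0.99   0.07 ]
 [-0.429  0.117 -0.896]]
tool cm [-3.38  0.92  2.03] norm 0.04
[[-0.895  0.08   0.439]
 [ 0.123  0.99   0.07 ]
 [-0.429  0.117 -0.896]]
0 [([185.0, 217.0], 54), ([299.0, 317.0], 66)]
0.5 [([188.0, 225.0], 42), ([314.0, 313.0], 46)]
0.85 [([191.0, 234.0], 93), ([325.0, 312.0], 171)]
1 [([193.0, 238.0], 80), ([330.0, 313.0], 170)]
```

>>> step_arm(targets=[-0.7, 0.18, 0.45, 0, -0.7, 0.18, 0.45, 0, -0.7, 0.18, 0.45, 0, -0.7, 0.18, 0.45, 0, -0.7, 0.18, 0.35, 0, -0.2, 0, 0.1, 0, 0, 0, 0, 0, 0, 0, 0, 0])

```text
t: 24.95
eef_pos: [0.5097, -0.3451, 0.1061]
ee_rot: [0.053, 0.973, 0.049, 0.22]
force: [-25.0, 1.8, 16.7]
opening: 0.0005
finger_force: 13.5
```

```bash
python3 st.py; python3 knob.py
```

```text
t 24.95 q [ 1.019  0.483 -0.403  1.994 -0.385  0.418  2.479] p [ 0.5097 -0.3451  0.1061] op 0.0005 ff 13.499927683733404 F [-25.    1.8  16.7]
tilt 0.455 az 0.162 
 [[-0.897  0.082  0.433]
 [ 0.125  0.99   0.071]
 [-0.423  0.118 -0.898]]
0 [([185.0, 217.0], 48), ([299.0, 317.0], 56)]
0.5 [([188.0, 225.0], 55), ([314.0, 313.0], 78)]
0.85 [([191.0, 234.0], 48), ([325.0, 312.0], 58)]
1 [([193.0, 238.0], 43), ([330.0, 313.0], 50)]
```

The push force rose to 30 N, so the lever is at its end stop. Backing off.

>>> step_arm(targets=[0.7, -0.18, -0.4, 0, 1.5, -0.3, -1, 0, 1.5, -0.3, -1, 0, 1.5, -0.3, -1, 0, 0, 0, -3, 0, 0, 0, -3, 0, 0, 0, -3, 0, 0, 0, 0, 0])

```text
t: 25.85
eef_pos: [0.4126, -0.3598, 0.1983]
ee_rot: [0.052, 0.972, 0.045, 0.225]
force: [1.1, 0.4, 0.6]
opening: 0.0004
finger_force: 0.0
```

```bash
python3 st.py; python3 knob.py; python3 - <<'E'
from h import *
from station import *
# headband: dark pixels vs model silhouette hung at bar
S=R.from_euler("z",-.131).as_matrix()
for n in("scene","side"):
    d=get_image(n);g=cv2.cvtColor(d["image"],cv2.COLOR_BGR2GRAY);o=[]
    for t in np.linspace(-.2,np.pi+.2,12):
        l=np.array([-.0585*np.cos(t),0,.035+.0585*np.sin(t)]);w=S@l+[.6103,.0003,.076];x,y=proj(d,w)[0].round().astype(int);o.append(int(g[y-1:y+2,x-1:x+2].mean()))
    print(n,o)
    if n=="side":continue
a,b=load("scene3"),get_image("scene")
print("headband change",np.abs(a["image"][185:260,295:350].astype(int)-b["image"][185:260,295:350]).max(2).mean())
E
```

```text
t 25.85 q [ 1.269  0.269 -0.471  2.04  -0.44   0.639  2.619] p [ 0.4126 -0.3598  0.1983] op 0.0004 ff 0.0 F [1.1 0.4 0.6]
tilt 0.463 az 0.145 
 [[-0.894  0.082  0.442]
 [ 0.122  0.99   0.064]
 [-0.432  0.112 -0.895]]
0 [([185.0, 217.0], 180), ([299.0, 317.0], 168)]
0.5 [([188.0, 225.0], 203), ([314.0, 313.0], 166)]
0.85 [([191.0, 234.0], 77), ([325.0, 312.0], 89)]
1 [([193.0, 238.0], 46), ([330.0, 313.0], 50)]
scene [38, 40, 62, 64, 64, 70, 55, 80, 61, 39, 38, 38]
side [72, 67, 50, 55, 64, 68, 107, 76, 67, 94, 124, 104]
headband change 2.2724848484848486
```

The knob now sits at the fully-over position in both cameras. The headband hangs unchanged on the bar, and the arm is clear.

```bash
python3 -c "
from station import *
print(finish_job())"
```

```text
the job is handed in; nothing more can be done
None
```

The headband hangs crown up over the middle of the bar, the lamp switch lever is fully over, and the arm touches nothing; I handed the job in at about 26 s, and no verdict came back.

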